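# Put the biscuit away in the chest with the flush sliding lid

## Robot

A 6-joint arm with a two-finger parallel gripper is mounted at the origin on a cart in front of the work surface, level with it; the furniture and walls round the work are solid. World frame = base frame: x ahead of the robot, y to its left, z up, the work surface at z = 0. Lengths are in m, angles in rad, forces in N, time in s.
With the tool pointing down it reaches from about 0.375 to 0.925 m from the base axis. Payload 5.7 kg.
Tool frame: the origin (TCP) lies midway between the tips of the shut fingers; the grasp point (between the pads) lies 19 mm behind it; z points along the fingers, y is the line along which they close (so a half turn about z gives the same grasp; the last joint's range is limited). The gripper opens to 88 mm and grips with 3 to 60 N. Pads are 20 mm wide; open, the fingers measure 115 mm over their backs; the gripper's body (75 mm by 178 mm) begins 61 mm behind the grasp point.
Start: joints at [1.218, 0.359, 1.51, -0, 1.272, -0.115], TCP at [0.141, 0.583, 0.223] pointing down, gripper open.
Joint ranges: [-2.97, 2.97], [-1.01, 2.36], [0.21, 2.38], [-0.96, 4.11], [0.2, 2.71], [-2.98, 2.98]. Speed limits (rad/s): [2.39, 2.39, 3.14, 3.14, 3.14, 3.14].

## Interface

Orientations are given as a rotation vector (axis times angle).
In Python, from rig import manip gives the robot as it stands.
- The arm moves only by the tool step_arm, never from a script. Its argument "motion" is a list of rows, each an object of numbers: "rx", "ry", "rz": the turn, a rotation vector about the tool's x, y, z in degrees; "x", "y", "z": the shift along the tool's x, y, z in m; "hand": the finger opening in m, from 0 to 0.0878. A call has 1 to 20 rows; each row shifts and turns the commanded pose from where the row before left it, along the tool's axes as they then stand; what a row does not reach is not made up. A row lasts 1/8 s, in which the tool goes at most 62.5 mm and 10.7 degrees, less where a joint would pass 70% of its speed; a pose out of reach is approached as far as the arm can. A call with a gripper value outside its range is refused whole. The fingers move at their own pace and stop on an object; "grip_force" is the grip in N (left out, the last holds). Time passes only in rows, so rows that do not move let the fingers close. It gives the time, the measured TCP pose, the force, the opening and the grip force at its end, in the units of the state.
- manip.sense(): the state, without advancing time (a new reading comes with each control period).
- manip.snapshot(name): name is "side" or "top"; returns a dict with "frame" (400x640x3 uint8, blue, green, red), "intrinsics" (3x3 intrinsics, pixels), "distortion" ([k1, k2, p1, p2, k3] as OpenCV has them; the pictures are not rectified), "T" (4x4, takes a point from camera to world coordinates). Camera axes: x right, y up, looking along -z (the intrinsics and any distortion apply to the point x, -y, -z); pixel columns grow to the right and rows downward; lengths in m; the calibration is good to about 2 mm. A picture is of the moment at which its call begins. There is no depth.
- manip.close_job(): hands the job in; it is judged then, once.
The state is a dict: "t": time; "q": joint angles; "joint_velocities": joint speeds; "effort": joint torques, N m; "ee_pos": TCP position; "eef_rot": TCP orientation; "ft_force": force on the tool from outside, world axes, zero at the start; "wrist_torque": the same for the moment, N m; "opening": finger opening in m; "finger_force": force on a finger pad.
Only numpy, scipy, OpenCV 4.12 (cv2) and the standard library are available. Lean on these libraries where they do the work, as an engineer would, in place of code of your own. Each camera call takes 0.05 s, during which the arm holds its last target. There are 200 camera calls.

## Task

Put the biscuit from the little wooden board away in the wooden biscuit chest: press lightly on the white lid, which has no handle, and slide it well open under the fixed wooden deck, lay the biscuit flat on the chest's floor, then slide the lid fully shut again in the same way. The lid is thin and sits on a soft seal, so never press on it or on the chest with more than 25 N, and leave the cup, the jam jar, the muffin and the sugar pourer standing where they are.

Things in the scene. Friction and masses are not known exactly. Their poses are not given: they have to be found in the camera images.
- tray: Dark metal tray, 156 x 296 mm, rim 30 mm high, fixed; origin at the centre of its underside on the counter, x across, y along, z up. The wooden chest (144 x 284 mm) is centred in it, axes parallel, on levelling screws set differently each time: the height of chest and lid varies over 20 mm and shows in no measured pose, so feel for it. It does not yield when pressed.
- sill (a point): Fixed point of the tray frame at x 0, y -134 mm, z 60 mm: inner face of the chest's sill at its -y end, where the shut lid ends. The white lid is 125 mm wide (tray x -62 to 62), 5 mm thick, its top flush with side walls and sill, 54 to 74 mm above the counter. It floats on a soft seal: sinks about 0.25 mm per N, at most 3 mm (about 13 N), then it is hard.
- deck_edge (a point): Fixed point of the tray frame at x 0, y +12 mm, z 60 mm: edge of the fixed wooden deck (top 6.5 mm above the lid's) that covers the chest's +y part. The lid slides beneath it towards tray +y; about 4 N along y moves it, with stops at both ends. Even fully open, the lid's strip from tray y -33 to +12 mm stays exposed to press on.
- opening (a point): Fixed point of the tray frame at x 0, y -83 mm, z 60 mm: middle of the clear opening when the lid is fully open (tray x -64 to 64, y -134 to -33 mm). The chest's inner floor lies 44 mm below the lid's top, that is 10 to 30 mm above the counter.
- lid (a joint): How far the white lid is slid open towards the tray's +y, in m: 0 fully shut, 0.100 fully open. At the start it is shut or ajar by at most 8 mm.
- biscuit: Round butter biscuit, 59 mm across, 12 mm thick, 40 g; origin at the centre of its underside, z up. Lies flat on the board.
- board: Round wooden serving board, 120 mm across, 12 mm thick, fixed; origin at the centre of its underside.
- cup: Small handleless patterned cup, 58 mm across, 62 mm tall; origin at the centre of its underside. Leave alone.
- jam_jar: Jar of red jam with a yellow lid, 60 mm across, 70 mm tall; origin at the centre of its underside. Leave alone.
- muffin: Chocolate muffin in a paper case, 61 mm across, 46 mm tall; origin at the centre of its underside. Leave alone.
- sugar_pot: Glass sugar pourer, 68 mm across, 156 mm tall; origin at the centre of its underside. Leave alone.
Mind the look-alikes: they are no part of the job. Leave any red look-alike of the biscuit alone.

How it is judged:
On the way, in this order (a step that is already met when the one before it is completed fails the run):
1. the lid is slid open by at least 70 mm (value of joint lid above 0.07 m), for 0.2 s.
2. the biscuit lies flat inside the chest, let go (x of biscuit in the frame of tray between -0.06 and 0.06 m and y of biscuit in the frame of tray between -0.13 and 0.13 m and z of biscuit in the frame of tray below 0.04 m and angle between biscuit's own z axis and vertical below 0.35 rad and contact force between the fingers and biscuit below 0.1 N), for 0.2 s.
At the end, for the whole second after the job is handed in: The lid is shut to within 4 mm of its stop, and the biscuit lies at rest, let go, on the chest's floor, flat to within 0.35 rad (all of step 2 and value of joint lid below 0.004 m and linear speed of biscuit below 0.02 m/s); the robot touches nothing.
It fails at once if the lid or chest is pressed with more than 25 N (contact force between anything else and tray above 25 N).
It fails at once if the cup is moved more than 30 mm (distance of cup from where it was at the start of the episode above 0.03 m).
It fails at once if the jam jar is moved more than 30 mm (distance of jam_jar from where it was at the start of the episode above 0.03 m).
It fails at once if the muffin is moved more than 30 mm (distance of muffin from where it was at the start of the episode above 0.03 m).
It fails at once if the sugar pourer is moved more than 30 mm (distance of sugar_pot from where it was at the start of the episode above 0.03 m).
It also fails if it takes over 72 s, if anything falls off the work surface, if the arm or the gripper's body presses on something with over 40 N, if the wrist force passes 120 N, or if a joint passes its speed limit or range.

## Working session

There is one attempt and no reset: what is moved stays moved. The work goes in short steps, Python scripts to look and compute and a tool call to move; the robot and the scene stay as the last step left them, time stands still between calls to the robot, and variables do not carry over. Pictures are saved under pics/ and viewed, at most 10 in all, crops included, and the job is handed in when it is done.

Besides the shell and the picture viewer there is one more tool, called after ">>>" as name(argument=value, ...), one argument or row to a line, values as JSON. step_arm: Moves the arm, as the interface text tells. Its arguments: {"type":"object","properties":{"motion":{"type":"array","items":{"type":"object","properties":{"rx":{"type":"number"},"ry":{"type":"number"},"rz":{"type":"number"},"x":{"type":"number"},"y":{"type":"number"},"z":{"type":"number"},"hand":{"type":"number"}}}},"grip_force":{"type":"number"}},"required":["motion"]}

```bash
mkdir -p pics
cat > h.py <<'E'
import numpy as np, cv2
from rig import manip
def shot(n,f=None):
    s=manip.snapshot(n)
    if f: cv2.imwrite(f,s["frame"])
    np.savez(f"/tmp/{n}.npz",**{k:np.array(v) for k,v in s.items()})
    return s
def ray(s,px):
    p=cv2.undistortPoints(np.array(px,float).reshape(-1,1,2),np.array(s["intrinsics"],float),np.array(s["distortion"],float)).reshape(-1,2)
    T=np.array(s["T"]); d=np.c_[p[:,0],-p[:,1],-np.ones(len(p))]@T[:3,:3].T
    return T[:3,3],d
def onz(s,px,z):
    o,d=ray(s,px); return o+d*((z-o[2])/d[:,2])[:,None]
def proj(s,P):
    T=np.array(s["T"]); c=(np.array(P,float).reshape(-1,3)-T[:3,3])@T[:3,:3]*[1,-1,-1]
    return cv2.projectPoints(c,np.zeros(3),np.zeros(3),np.array(s["intrinsics"],float),np.array(s["distortion"],float))[0].reshape(-1,2)
E
python3 - <<'E'
from h import *
for n in("top","side"):
    s=shot(n,f"pics/{n}0.png"); print(n,np.round(s["T"],3).tolist())
print(manip.sense())
E
```

```text
top [[-0.005, 0.996, -0.091, 0.322], [-1.0, -0.008, -0.029, -0.22], [-0.03, 0.09, 0.995, 1.237], [0.0, 0.0, 0.0, 1.0]]
side [[0.996, -0.061, 0.062, 0.503], [0.087, 0.647, -0.757, -1.1], [0.006, 0.76, 0.65, 0.847], [0.0, 0.0, 0.0, 1.0]]
{'t': 0.1, 'q': array([ 1.21789842e+00,  3.59465985e-01,  1.51133042e+00, -2.59562164e-05,
        1.27248590e+00, -1.15091777e-01]), 'joint_velocities': array([ 0.00160617, -0.00254751, -0.00206199,  0.00045766,  0.00019562,
        0.00012698]), 'effort': array([ 3.65839296e-04, -5.16353309e+01, -2.71409279e+01,  6.74315239e-02,
        2.76230351e-02, -3.07114897e-05]), 'ee_pos': array([0.14113666, 0.5825198 , 0.22187163]), 'eef_rot': array([-3.72609756e-01, -3.11904630e+00,  2.59049503e-03]), 'ft_force': array([-0.27230704, -0.60048655,  0.46938584]), 'wrist_torque': array([-0.01064943, -0.00864825, -0.00766974]), 'finger_force': 0.0, 'opening': 0.08777185708932521}
```

View pics/top0.png

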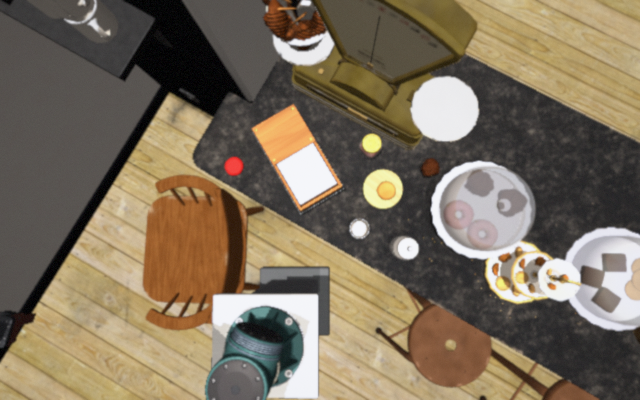

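View pics/side0.png

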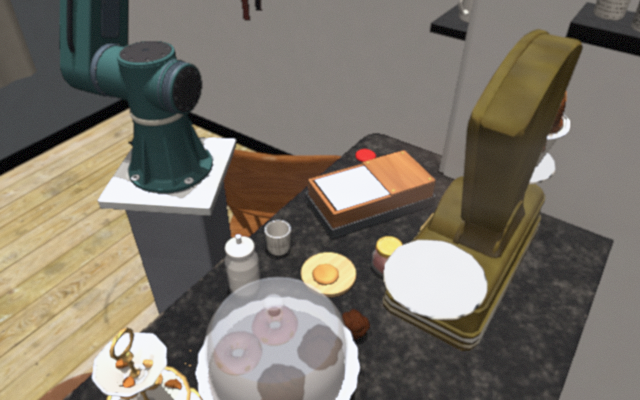

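Top view: the chest is at about (297,157), with the white lid at (308,175) and the deck up-left at (280,130). The biscuit is at (386,189) on the board, the jar at (371,145), the muffin at (430,167), the cup at (359,229) and the sugar pourer at (405,247).

Biscuit candidates (top view): golden disc at (386,189) on the board, which is my choice; red disc at (234,166), a look-alike; doughnuts at (458,215) and (482,233) under the dome; biscuits on the cake stand at (520,270). I'll check the choice in a close crop.

Run:
```python
from h import *
t=cv2.imread("pics/top0.png");s=cv2.imread("pics/side0.png")
a=cv2.resize(t[95:220,240:420],None,fx=4,fy=4,interpolation=cv2.INTER_CUBIC)
cv2.imwrite("pics/c1.png",a)
b=cv2.resize(s[140:300,290:450],None,fx=3.7,fy=3.7,interpolation=cv2.INTER_CUBIC)
cv2.imwrite("pics/c2.png",b)
```

```text
(no output)
```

View pics/c1.png

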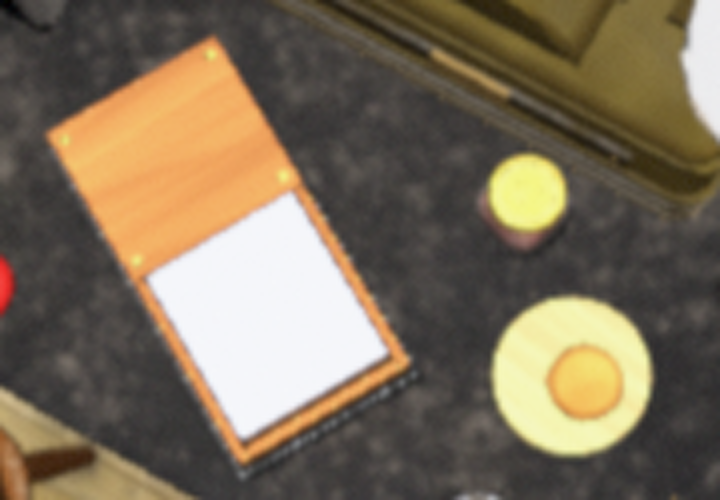

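View pics/c2.png

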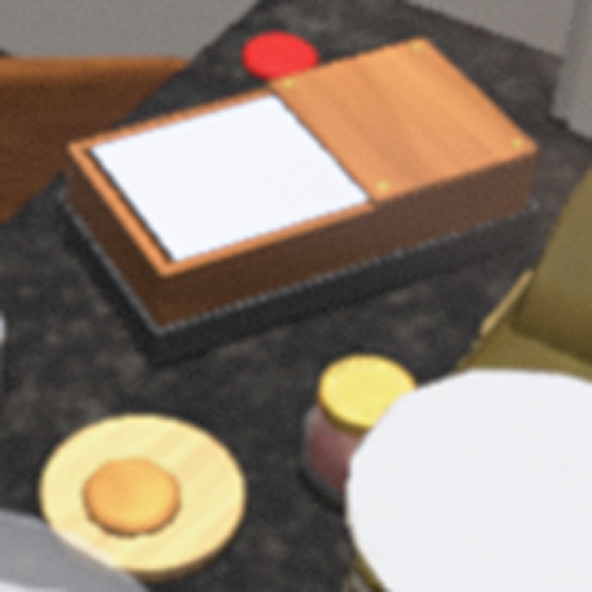

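The crops confirm it: the golden biscuit is at c1 (585,381) on the pale board, and the red disc is a separate look-alike left of the chest. The lid corners are clear in both views, so I'll triangulate.

```bash
cat >> h.py <<'E'
def tri(a,pa,b,pb):
    oa,da=ray(a,pa);ob,db=ray(b,pb);out=[]
    for u,v in zip(da,db):
        k=np.linalg.lstsq(np.c_[u,-v],ob-oa,rcond=None)[0]
        p,q=oa+u*k[0],ob+v*k[1]; out.append(np.r_[(p+q)/2,np.linalg.norm(p-q)])
    return np.array(out)
E
python3 - <<'E'
from h import *
t=dict(np.load("/tmp/top.npz"));s=dict(np.load("/tmp/side.npz"))
c1=np.array([(294,190),(147,278),(390,352),(243,441),(215,37),(47,133),(410,362),(240,462),(585,381),(572,376),(527,194)])
c2=np.array([(368,203),(275,97),(175,262),(92,150),(537,148),(425,38),(163,273),(68,147),(133,491),(143,490),(368,388)])
p1=(c1+.5)/4-.5+[240,95]; p2=(c2+.5)/3.7-.5+[290,140]
P=tri(t,p1,s,p2)
print(np.round(P,4))
# refined biscuit centroid on planes
f=t["frame"];hsv=cv2.cvtColor(f,cv2.COLOR_BGR2HSV)
m=cv2.inRange(hsv,(8,110,150),(21,255,255));m[:,:365]=0;m[:,405:]=0;m[:170]=0;m[208:]=0
M=cv2.moments(m,True);c=[M["m10"]/M["m00"],M["m01"]/M["m00"]];print(M["m00"],c,onz(t,[c],.022))
h=.068
Q=onz(t,p1,h);print(np.round(Q,4))
y=P[[0,1],:3].mean(0)-P[[2,3],:3].mean(0)
print("yaw",[np.degrees(np.arctan2(*(Q[a]-Q[b])[[1,0]])) for a,b in((0,2),(1,3),(4,6),(5,7))],[np.degrees(np.arctan2(*(Q[a]-Q[b])[[0,1]]*np.array([1,1]))) for a,b in((0,1),(2,3),(4,5),(6,7))])
for nm,px in(("cup",(359,226)),("jar",(371,143)),("sug",(406,242))): print(nm,onz(t,[px],{"cup":.06,"jar":.07,"sug":.15}[nm]))
E
```

```text
[[ 0.6006 -0.1525  0.0694  0.0023]
 [ 0.5369 -0.0437  0.0706  0.0046]
 [ 0.4786 -0.2224  0.0697  0.0011]
 [ 0.4153 -0.1145  0.07    0.0034]
 [ 0.7141 -0.0949  0.0786  0.0022]
 [ 0.6444  0.0298  0.0771  0.0036]
 [ 0.4713 -0.2368  0.0725  0.0023]
 [ 0.3994 -0.1124  0.0698  0.0022]
 [ 0.4629 -0.37    0.0186  0.0032]
 [ 0.4681 -0.3613  0.0101  0.0038]
 [ 0.596  -0.3239  0.0703  0.0039]]
172.0 [385.1744186046512, 191.86046511627907] [[ 0.45486031 -0.36764319  0.022     ]]
[[ 0.5997 -0.1525  0.068 ]
 [ 0.535  -0.0436  0.068 ]
 [ 0.4783 -0.2225  0.068 ]
 [ 0.4138 -0.1146  0.068 ]
 [ 0.7165 -0.0938  0.068 ]
 [ 0.645   0.0315  0.068 ]
 [ 0.4708 -0.2371  0.068 ]
 [ 0.3984 -0.1124  0.068 ]
 [ 0.4556 -0.3642  0.068 ]
 [ 0.4594 -0.3548  0.068 ]
 [ 0.5945 -0.3243  0.068 ]]
yaw [np.float64(29.956010980864573), np.float64(30.34428852773539), np.float64(30.238774702053632), np.float64(30.27623729390233)] [np.float64(149.26267024899983), np.float64(149.11840978677438), np.float64(150.31742019624664), np.float64(149.86263340626846)]
cup [[ 0.35129383 -0.28518306  0.06      ]]
jar [[ 0.59444545 -0.32299278  0.07      ]]
sug [[ 0.30570932 -0.40468856  0.15      ]]
```

>>> step_arm(
  motion=[
    {"x":-0.042,"y":-0.028,"hand":0},
    {"x":-0.042,"y":-0.028,"hand":0},
    {"x":-0.042,"y":-0.028,"hand":0},
    {"x":-0.042,"y":-0.028,"hand":0},
    {"x":-0.042,"y":-0.028,"hand":0},
    {"x":-0.042,"y":-0.028,"hand":0},
    {"x":-0.042,"y":-0.028,"hand":0},
    {"x":-0.042,"y":-0.028,"hand":0},
    {"x":-0.042,"y":-0.028,"hand":0},
    {"x":-0.013,"y":-0.05,"hand":0},
    {"x":-0.013,"y":-0.05,"hand":0},
    {"x":-0.013,"y":-0.05,"hand":0},
    {"x":-0.013,"y":-0.05,"hand":0},
    {"x":-0.013,"y":-0.05,"hand":0},
    {"x":-0.013,"y":-0.05,"hand":0},
    {"x":-0.013,"y":-0.05,"hand":0},
    {"x":-0.013,"y":-0.05,"hand":0},
  ],
)

```text
invalid input
```

>>> step_arm(
  motion=[
    {"rz":10.5},
    {"rz":10.5},
    {"rz":10.5},
    {"rz":10.5},
    {"rz":10.5},
    {"rz":10.5},
    {"rz":10.5},
    {"rz":10.5},
    {"rz":10.5},
    {"rz":10.5},
    {"rz":10.5},
    {"rz":10.5},
    {"rz":10.3},
    {},
  ],
)

```text
invalid input
```

```bash
cat >> h.py <<'E'
from scipy.spatial.transform import Rotation as R
O=np.array([.5576,-.1038,0]);yaw=np.radians(30.1)
def tray(p):
    d=np.array(p)-O;c,s=np.cos(yaw),np.sin(yaw);return np.array([d[0]*s-d[1]*c,d[0]*c+d[1]*s,d[2]])
def st():
    s=manip.sense();A=R.from_rotvec(s["eef_rot"]).as_matrix()
    print("t",s["t"],"tray xyz",np.round(tray(s["ee_pos"]),4),"f",np.round(s["ft_force"],2),"open",round(s["opening"],4))
    print("toolx ang",np.degrees(np.arctan2(A[1,0],A[0,0])),"z",np.round(A[:,2],4),np.round(s["q"],2))
E
python3 -c "
from h import *
st()"
```

```text
t 0.1 tray xyz [-0.8026 -0.0161  0.2219] f [-0.27 -0.6   0.47] open 0.0878
toolx ang 166.3751425716806 z [-6.0e-04 -1.6e-03 -1.0e+00] [ 1.22  0.36  1.51 -0.    1.27 -0.12]
```

>>> step_arm(
  motion=[
    {"x":-0.042,"y":-0.028,"z":0,"rx":0,"ry":0,"rz":0,"hand":0.0},
  ],
  grip_force=10,
)

```text
t: 0.22
ee_pos: [0.1746, 0.5473, 0.2221]
eef_rot: [-0.367, -3.119, -0.001]
ft_force: [0.7, -0.5, 0.1]
opening: 0.0809
finger_force: 0.0
```

>>> step_arm(
  motion=[
    {"x":-0.042,"y":-0.028,"z":0,"rx":0,"ry":0,"rz":0,"hand":0.0},
    {"x":-0.042,"y":-0.028,"z":0,"rx":0,"ry":0,"rz":0,"hand":0.0},
    {"x":-0.042,"y":-0.028,"z":0,"rx":0,"ry":0,"rz":0,"hand":0.0},
    {"x":-0.042,"y":-0.028,"z":0,"rx":0,"ry":0,"rz":0,"hand":0.0},
    {"x":-0.042,"y":-0.028,"z":0,"rx":0,"ry":0,"rz":0,"hand":0.0},
    {"x":-0.042,"y":-0.028,"z":0,"rx":0,"ry":0,"rz":0,"hand":0.0},
    {"x":-0.042,"y":-0.028,"z":0,"rx":0,"ry":0,"rz":0,"hand":0.0},
    {"x":-0.042,"y":-0.028,"z":0,"rx":0,"ry":0,"rz":0,"hand":0.0},
    {"x":-0.013,"y":-0.05,"z":0,"rx":0,"ry":0,"rz":0,"hand":0.0},
    {"x":-0.013,"y":-0.05,"z":0,"rx":0,"ry":0,"rz":0,"hand":0.0},
    {"x":-0.013,"y":-0.05,"z":0,"rx":0,"ry":0,"rz":0,"hand":0.0},
    {"x":-0.013,"y":-0.05,"z":0,"rx":0,"ry":0,"rz":0,"hand":0.0},
    {"x":-0.013,"y":-0.05,"z":0,"rx":0,"ry":0,"rz":0,"hand":0.0},
    {"x":-0.013,"y":-0.05,"z":0,"rx":0,"ry":0,"rz":0,"hand":0.0},
    {"x":-0.013,"y":-0.05,"z":0,"rx":0,"ry":0,"rz":0,"hand":0.0},
    {"x":-0.013,"y":-0.05,"z":0,"rx":0,"ry":0,"rz":0,"hand":0.0},
  ],
  grip_force=10,
)

```text
t: 2.22
ee_pos: [0.4558, -0.1657, 0.2225]
eef_rot: [-0.373, -3.119, -0.0]
ft_force: [0.9, 0.4, 1.3]
opening: 0.0006
finger_force: 0.0
```

>>> step_arm(
  motion=[
    {"x":0,"y":0,"z":0,"rx":0,"ry":0,"rz":10.5,"hand":0},
    {"x":0,"y":0,"z":0,"rx":0,"ry":0,"rz":10.5,"hand":0},
    {"x":0,"y":0,"z":0,"rx":0,"ry":0,"rz":10.5,"hand":0},
    {"x":0,"y":0,"z":0,"rx":0,"ry":0,"rz":10.5,"hand":0},
    {"x":0,"y":0,"z":0,"rx":0,"ry":0,"rz":10.5,"hand":0},
    {"x":0,"y":0,"z":0,"rx":0,"ry":0,"rz":10.5,"hand":0},
    {"x":0,"y":0,"z":0,"rx":0,"ry":0,"rz":10.5,"hand":0},
    {"x":0,"y":0,"z":0,"rx":0,"ry":0,"rz":10.5,"hand":0},
    {"x":0,"y":0,"z":0,"rx":0,"ry":0,"rz":10.5,"hand":0},
    {"x":0,"y":0,"z":0,"rx":0,"ry":0,"rz":10.5,"hand":0},
    {"x":0,"y":0,"z":0,"rx":0,"ry":0,"rz":10.5,"hand":0},
    {"x":0,"y":0,"z":0,"rx":0,"ry":0,"rz":10.5,"hand":0},
    {"x":0,"y":0,"z":0,"rx":0,"ry":0,"rz":10.3,"hand":0},
    {"x":0,"y":0,"z":0,"rx":0,"ry":0,"rz":0,"hand":0},
  ],
  grip_force=10,
)

```text
t: 3.98
ee_pos: [0.4559, -0.164, 0.2224]
eef_rot: [-3.033, -0.817, 0.001]
ft_force: [-0.8, 0.1, 0.1]
opening: 0.0005
finger_force: 0.0
```

```bash
python3 -c "
from h import *
st()"
```

```text
t 3.975 tray xyz [ 0.001  -0.1182  0.2224] f [-0.77  0.11  0.07] open 0.0005
toolx ang 30.16972404963146 z [-7.e-04  2.e-04 -1.e+00] [-0.49  0.19  1.75 -0.    1.2   0.56]
```

>>> step_arm(
  motion=[
    {"x":0.008,"y":0,"z":0.045,"rx":0,"ry":0,"rz":0,"hand":0},
    {"x":0,"y":0,"z":0.045,"rx":0,"ry":0,"rz":0,"hand":0},
    {"x":0,"y":0,"z":0.04,"rx":0,"ry":0,"rz":0,"hand":0},
    {"x":0,"y":0,"z":0.01,"rx":0,"ry":0,"rz":0,"hand":0},
    {"x":0,"y":0,"z":0,"rx":0,"ry":0,"rz":0,"hand":0},
    {"x":0,"y":0,"z":0,"rx":0,"ry":0,"rz":0,"hand":0},
  ],
  grip_force=10,
)

```text
t: 4.72
ee_pos: [0.4643, -0.1607, 0.0841]
eef_rot: [3.032, 0.816, 0.003]
ft_force: [1.0, -1.1, 0.8]
opening: 0.0009
finger_force: 0.0
```

>>> step_arm(
  motion=[
    {"x":0,"y":0,"z":0.003,"rx":0,"ry":0,"rz":0,"hand":0},
    {"x":0,"y":0,"z":0.002,"rx":0,"ry":0,"rz":0,"hand":0},
    {"x":0,"y":0,"z":0,"rx":0,"ry":0,"rz":0,"hand":0},
  ],
  grip_force=10,
)

```text
t: 5.1
ee_pos: [0.4631, -0.1601, 0.0778]
eef_rot: [3.034, 0.815, 0.0]
ft_force: [0.0, 0.1, 0.3]
opening: 0.0004
finger_force: 0.0
```

Commanded z is about 0.0775 with no contact so far. I'll step down about 1.5 mm at a time.

>>> step_arm(
  motion=[
    {"x":0,"y":0,"z":0.002,"rx":0,"ry":0,"rz":0,"hand":0},
    {"x":0,"y":0,"z":0.002,"rx":0,"ry":0,"rz":0,"hand":0},
    {"x":0,"y":0,"z":0,"rx":0,"ry":0,"rz":0,"hand":0},
  ],
  grip_force=10,
)

```text
t: 5.48
ee_pos: [0.4629, -0.16, 0.0734]
eef_rot: [-3.034, -0.815, 0.001]
ft_force: [-0.3, -0.8, 0.4]
opening: 0.0009
finger_force: 0.0
```

>>> step_arm(
  motion=[
    {"x":0,"y":0,"z":0.0015,"rx":0,"ry":0,"rz":0,"hand":0},
    {"x":0,"y":0,"z":0,"rx":0,"ry":0,"rz":0,"hand":0},
  ],
  grip_force=10,
)

```text
t: 5.72
ee_pos: [0.463, -0.1601, 0.0723]
eef_rot: [-3.034, -0.815, 0.0]
ft_force: [-1.7, -0.2, 4.8]
opening: 0.0008
finger_force: 2.2
```

>>> step_arm(
  motion=[
    {"x":0,"y":0,"z":0.0015,"rx":0,"ry":0,"rz":0,"hand":0},
    {"x":0,"y":0,"z":0,"rx":0,"ry":0,"rz":0,"hand":0},
  ],
  grip_force=10,
)

```text
t: 5.98
ee_pos: [0.4631, -0.1601, 0.0711]
eef_rot: [3.034, 0.815, -0.0]
ft_force: [-1.9, -0.6, 9.0]
opening: 0.0007
finger_force: 4.4
```

>>> step_arm(
  motion=[
    {"x":0,"y":0,"z":0.0007,"rx":0,"ry":0,"rz":0,"hand":0},
    {"x":0.003,"y":0,"z":0,"rx":0,"ry":0,"rz":0,"hand":0},
    {"x":0.004,"y":0,"z":0,"rx":0,"ry":0,"rz":0,"hand":0},
    {"x":0.005,"y":0,"z":0,"rx":0,"ry":0,"rz":0,"hand":0},
  ],
  grip_force=10,
)

```text
t: 6.48
ee_pos: [0.4729, -0.1543, 0.0706]
eef_rot: [3.033, 0.816, -0.002]
ft_force: [-4.6, -0.3, 10.3]
opening: 0.0005
finger_force: 5.4
```

>>> step_arm(
  motion=[
    {"x":0.006,"y":0,"z":0,"rx":0,"ry":0,"rz":0,"hand":0},
    {"x":0.006,"y":0,"z":0,"rx":0,"ry":0,"rz":0,"hand":0},
    {"x":0.006,"y":0,"z":0,"rx":0,"ry":0,"rz":0,"hand":0},
    {"x":0.006,"y":0,"z":0,"rx":0,"ry":0,"rz":0,"hand":0},
    {"x":0.006,"y":0,"z":0,"rx":0,"ry":0,"rz":0,"hand":0},
  ],
  grip_force=10,
)

```text
t: 7.1
ee_pos: [0.4989, -0.1392, 0.0706]
eef_rot: [3.034, 0.816, -0.002]
ft_force: [-3.9, -0.4, 11.3]
opening: 0.0006
finger_force: 5.4
```

Run:
```python
from h import *
st(); s=shot("side"); cv2.imwrite("pics/c3.png",cv2.resize(s["frame"][60:260,240:460],None,fx=3,fy=3,interpolation=cv2.INTER_CUBIC))
```

```text
t 7.1 tray xyz [ 0.0012 -0.0685  0.0706] f [-3.88 -0.36 11.26] open 0.0006
toolx ang 30.098890548749697 z [-1.1e-03 -6.0e-04 -1.0e+00] [-0.4   0.44  1.85 -0.    0.86  0.64]
```

View pics/c3.png

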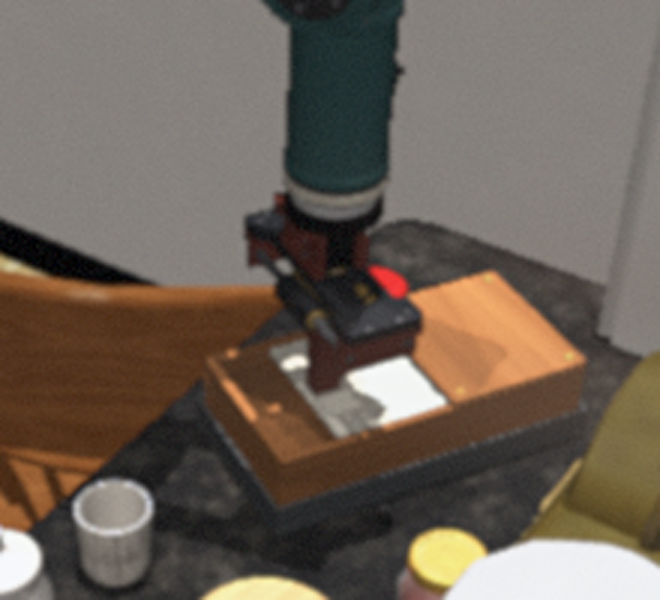

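The picture shows the lid following the finger: there is a dark gap between the sill and the lid edge at about crop (330,425). I'll keep sliding.

>>> step_arm(
  motion=[
    {"x":0.006,"y":0,"z":0,"rx":0,"ry":0,"rz":0,"hand":0},
    {"x":0.006,"y":0,"z":0,"rx":0,"ry":0,"rz":0,"hand":0},
    {"x":0.006,"y":0,"z":0,"rx":0,"ry":0,"rz":0,"hand":0},
    {"x":0.006,"y":0,"z":0,"rx":0,"ry":0,"rz":0,"hand":0},
  ],
  grip_force=10,
)

```text
t: 7.65
ee_pos: [0.5196, -0.1272, 0.0706]
eef_rot: [3.034, 0.816, -0.002]
ft_force: [-3.8, -1.4, 11.6]
opening: 0.0005
finger_force: 5.4
```

>>> step_arm(
  motion=[
    {"x":0.006,"y":0,"z":0,"rx":0,"ry":0,"rz":0,"hand":0},
    {"x":0.006,"y":0,"z":0,"rx":0,"ry":0,"rz":0,"hand":0},
    {"x":0.006,"y":0,"z":0,"rx":0,"ry":0,"rz":0,"hand":0},
    {"x":0.005,"y":0,"z":0,"rx":0,"ry":0,"rz":0,"hand":0},
    {"x":0,"y":0,"z":0,"rx":0,"ry":0,"rz":0,"hand":0},
  ],
  grip_force=10,
)

```text
t: 8.28
ee_pos: [0.54, -0.1153, 0.0707]
eef_rot: [3.034, 0.816, -0.0]
ft_force: [-3.7, 1.1, 11.4]
opening: 0.0004
finger_force: 5.2
```

>>> step_arm(
  motion=[
    {"x":0,"y":0,"z":-0.01,"rx":0,"ry":0,"rz":0,"hand":0},
    {"x":0,"y":0,"z":-0.03,"rx":0,"ry":0,"rz":0,"hand":0},
    {"x":0,"y":0,"z":-0.05,"rx":0,"ry":0,"rz":0,"hand":0.08},
    {"x":0,"y":0,"z":-0.03,"rx":0,"ry":0,"rz":0,"hand":0.08},
    {"x":0,"y":0,"z":0,"rx":0,"ry":0,"rz":0,"hand":0.08},
  ],
  grip_force=10,
)

```text
t: 8.9
ee_pos: [0.542, -0.1162, 0.1926]
eef_rot: [3.031, 0.814, 0.007]
ft_force: [0.3, 1.5, 0.6]
opening: 0.027
finger_force: 0.0
```

Run:
```python
from h import *
st(); a=shot("top"); b=shot("side")
def fit(s,box):
    x0,x1,y0,y1=box; f=s["frame"][y0:y1,x0:x1]; hsv=cv2.cvtColor(f,cv2.COLOR_BGR2HSV)
    m=cv2.inRange(hsv,(8,125,100),(22,255,255))
    n,l,stt,c=cv2.connectedComponentsWithStats(m); i=1+np.argmax(stt[1:,4]); print(stt[i])
    cn,_=cv2.findContours((l==i).astype(np.uint8),cv2.RETR_EXTERNAL,cv2.CHAIN_APPROX_NONE)
    e=cv2.fitEllipse(max(cn,key=len)); print(e); return np.array(e[0])+[x0,y0]
pt=fit(a,(360,408,165,213)); ps=fit(b,(298,360,250,298))
print(pt,ps,tri(a,[pt],b,[ps]),onz(a,[pt],.02),onz(b,[ps],.02), onz(a,[(385.6,189.9)],.022))
im=np.hstack([cv2.resize(a["frame"][155:225,350:420],None,fx=5,fy=5),cv2.resize(b["frame"][235:305,295:365],None,fx=5,fy=5)])
cv2.imwrite("pics/c4.png",im)
```

```text
t 8.9 tray xyz [ 0.0029 -0.0197  0.1926] f [0.32 1.5  0.61] open 0.027
toolx ang 30.073893758275062 z [ 0.0053 -0.002  -1.    ] [-0.34  0.32  1.65 -0.    1.16  0.71]
[ 17  16  19  19 169]
((25.825000762939453, 25.251075744628906), (17.26400375366211, 17.78941535949707), 138.77975463867188)
[ 15  14  26  21 393]
((27.138282775878906, 23.94704246520996), (19.507421493530273, 25.20616340637207), 91.63053131103516)
[385.82500076 190.25107574] [325.13828278 273.94704247] [[ 0.46214852 -0.37048799  0.01380193  0.00297363]] [[ 0.4599677  -0.36994085  0.02      ]] [[ 0.46390014 -0.37555734  0.02      ]] [[ 0.46081574 -0.36903679  0.022     ]]
```

View pics/c4.png

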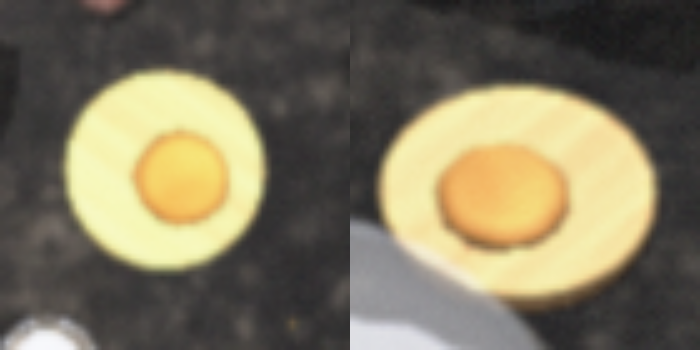

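The crop shows the biscuit whole and flat on the board, at top (386,190) and side (325,274), which is about world (0.461,-0.371).

>>> step_arm(
  motion=[
    {"x":-0.0396,"y":0.0364,"z":0,"rx":0,"ry":0,"rz":0,"hand":0.082},
    {"x":-0.0396,"y":0.0364,"z":0,"rx":0,"ry":0,"rz":0,"hand":0.082},
    {"x":-0.0396,"y":0.0364,"z":0,"rx":0,"ry":0,"rz":0,"hand":0.082},
    {"x":-0.0396,"y":0.0364,"z":0,"rx":0,"ry":0,"rz":0,"hand":0.082},
    {"x":-0.0396,"y":0.0364,"z":0,"rx":0,"ry":0,"rz":0,"hand":0.082},
    {"x":0,"y":0,"z":0.05,"rx":0,"ry":0,"rz":0,"hand":0.082},
    {"x":0,"y":0,"z":0.05,"rx":0,"ry":0,"rz":0,"hand":0.082},
    {"x":0,"y":0,"z":0.04,"rx":0,"ry":0,"rz":0,"hand":0.082},
    {"x":0,"y":0,"z":0,"rx":0,"ry":0,"rz":0,"hand":0.082},
    {"x":0,"y":0,"z":0,"rx":0,"ry":0,"rz":0,"hand":0.082},
  ],
  grip_force=10,
)

```text
t: 10.25
ee_pos: [0.4601, -0.3723, 0.0502]
eef_rot: [-3.034, -0.815, 0.0]
ft_force: [0.3, 0.1, 0.1]
opening: 0.0821
finger_force: 0.0
```

Run:
```python
from h import *
st(); b=shot("side");a=shot("top")
cv2.imwrite("pics/c5.png",np.hstack([cv2.resize(b["frame"][200:310,270:380],None,fx=3.6,fy=3.6,interpolation=2),cv2.resize(a["frame"][140:250,330:440],None,fx=3.6,fy=3.6,interpolation=2)]))
```

```text
t 10.25 tray xyz [ 0.1834 -0.219   0.0502] f [0.27 0.1  0.11] open 0.0821
toolx ang 30.078373779722295 z [-3.e-04  2.e-04 -1.e+00] [-0.8   0.55  1.69 -0.    0.9   0.25]
```

View pics/c5.png

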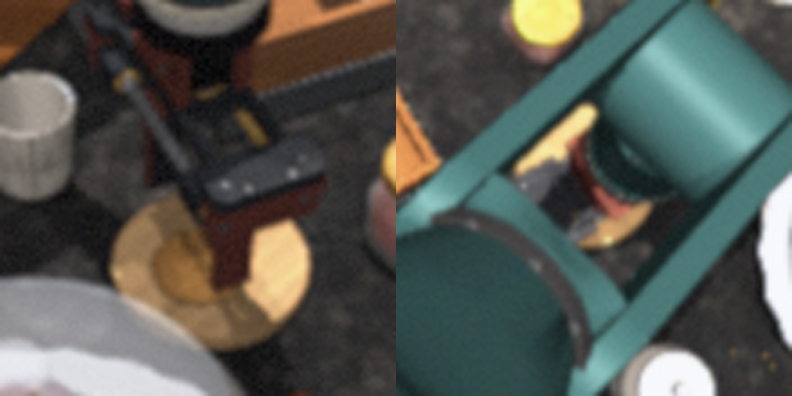

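Both fingers straddle the biscuit in the side view (finger at (235,250), biscuit at (185,265)), with the cup and jar clear. I'll descend and grip.

>>> step_arm(
  motion=[
    {"x":0,"y":0,"z":0.02,"rx":0,"ry":0,"rz":0,"hand":0.082},
    {"x":0,"y":0,"z":0.01,"rx":0,"ry":0,"rz":0,"hand":0.082},
    {"x":0,"y":0,"z":0.0045,"rx":0,"ry":0,"rz":0,"hand":0.082},
    {"x":0,"y":0,"z":0,"rx":0,"ry":0,"rz":0,"hand":0.082},
  ],
  grip_force=10,
)

```text
t: 10.85
ee_pos: [0.4601, -0.3724, 0.0158]
eef_rot: [3.034, 0.815, 0.0]
ft_force: [0.2, 0.3, -0.4]
opening: 0.0821
finger_force: 0.0
```

>>> step_arm(
  motion=[
    {"x":0,"y":0,"z":0,"rx":0,"ry":0,"rz":0,"hand":0.045},
    {"x":0,"y":0,"z":0,"rx":0,"ry":0,"rz":0,"hand":0.045},
    {"x":0,"y":0,"z":0,"rx":0,"ry":0,"rz":0,"hand":0.045},
    {"x":0,"y":0,"z":0,"rx":0,"ry":0,"rz":0,"hand":0.045},
    {"x":0,"y":0,"z":0,"rx":0,"ry":0,"rz":0,"hand":0.045},
  ],
  grip_force=10,
)

```text
t: 11.48
ee_pos: [0.4601, -0.3724, 0.0157]
eef_rot: [3.034, 0.815, 0.0]
ft_force: [-0.0, -0.1, 2.7]
opening: 0.0541
finger_force: 9.8
```

>>> step_arm(
  motion=[
    {"x":0,"y":0,"z":-0.01,"rx":0,"ry":0,"rz":0,"hand":0.045},
    {"x":0,"y":0,"z":-0.04,"rx":0,"ry":0,"rz":0,"hand":0.045},
    {"x":0,"y":0,"z":-0.05,"rx":0,"ry":0,"rz":0,"hand":0.045},
    {"x":0,"y":0,"z":-0.06,"rx":0,"ry":0,"rz":0,"hand":0.045},
    {"x":0,"y":0,"z":0,"rx":0,"ry":0,"rz":0,"hand":0.045},
    {"x":0,"y":0,"z":0,"rx":0,"ry":0,"rz":0,"hand":0.045},
  ],
  grip_force=10,
)

```text
t: 12.22
ee_pos: [0.4597, -0.3719, 0.1757]
eef_rot: [3.034, 0.815, -0.0]
ft_force: [0.1, -0.6, -0.7]
opening: 0.054
finger_force: 9.8
```

Run:
```python
from h import *
st(); b=shot("side")
cv2.imwrite("pics/c6.png",cv2.resize(b["frame"][110:300,240:440],None,fx=3,fy=3,interpolation=2))
p=manip.sense()["ee_pos"];print((proj(b,[p])-[240,110])*3)
```

```text
t 12.225 tray xyz [ 0.1829 -0.2192  0.1757] f [ 0.06 -0.56 -0.73] open 0.054
toolx ang 30.076044673366052 z [ 1.e-04 -2.e-04 -1.e+00] [-0.8   0.39  1.59 -0.    1.16  0.25]
[[252.7967204  330.05353063]]
```

View pics/c6.png

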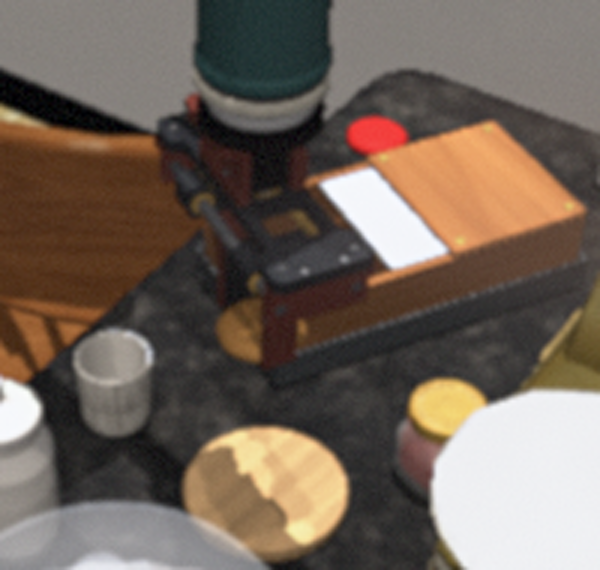

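The biscuit is held flat between the fingers (centre about (255,328) in the crop), the board is empty, and the lid shows as a narrow strip, so it is open. Next I'll carry the biscuit over the opening.

>>> step_arm(
  motion=[
    {"x":0.0272,"y":-0.0366,"z":0,"rx":0,"ry":0,"rz":0,"hand":0.045},
    {"x":0.0272,"y":-0.0366,"z":0,"rx":0,"ry":0,"rz":0,"hand":0.045},
    {"x":0.0272,"y":-0.0366,"z":0,"rx":0,"ry":0,"rz":0,"hand":0.045},
    {"x":0.0272,"y":-0.0366,"z":0,"rx":0,"ry":0,"rz":0,"hand":0.045},
    {"x":0.0272,"y":-0.0366,"z":0,"rx":0,"ry":0,"rz":0,"hand":0.045},
    {"x":0,"y":0,"z":0.04,"rx":0,"ry":0,"rz":0,"hand":0.045},
    {"x":0,"y":0,"z":0.03,"rx":0,"ry":0,"rz":0,"hand":0.045},
    {"x":0,"y":0,"z":0,"rx":0,"ry":0,"rz":0,"hand":0.045},
    {"x":0,"y":0,"z":0,"rx":0,"ry":0,"rz":0,"hand":0.045},
  ],
  grip_force=10,
)

```text
t: 13.4
ee_pos: [0.4858, -0.1457, 0.1054]
eef_rot: [-3.033, -0.815, 0.001]
ft_force: [-0.7, -0.1, 0.1]
opening: 0.0546
finger_force: 9.8
```

```bash
python3 -c "
from h import *
st()"
```

```text
t 13.4 tray xyz [ 0.0003 -0.0832  0.1054] f [-0.73 -0.09  0.06] open 0.0546
toolx ang 30.06342227429228 z [-1.1e-03  4.0e-04 -1.0e+00] [-0.43  0.37  1.84 -0.    0.93  0.62]
```

Down to TCP z about 0.037, then fine steps.

>>> step_arm(
  motion=[
    {"x":0,"y":0,"z":0.02,"rx":0,"ry":0,"rz":0,"hand":0.045},
    {"x":0,"y":0,"z":0.02,"rx":0,"ry":0,"rz":0,"hand":0.045},
    {"x":0,"y":0,"z":0.016,"rx":0,"ry":0,"rz":0,"hand":0.045},
    {"x":0,"y":0,"z":0.01,"rx":0,"ry":0,"rz":0,"hand":0.045},
    {"x":0,"y":0,"z":0.003,"rx":0,"ry":0,"rz":0,"hand":0.045},
    {"x":0,"y":0,"z":0,"rx":0,"ry":0,"rz":0,"hand":0.045},
  ],
  grip_force=10,
)

```text
t: 14.15
ee_pos: [0.4864, -0.1459, 0.0369]
eef_rot: [3.034, 0.815, 0.001]
ft_force: [-0.9, 0.1, -0.1]
opening: 0.0543
finger_force: 9.8
```

>>> step_arm(
  motion=[
    {"x":0,"y":0,"z":0.0015,"rx":0,"ry":0,"rz":0,"hand":0.045},
    {"x":0,"y":0,"z":0,"rx":0,"ry":0,"rz":0,"hand":0.045},
  ],
  grip_force=10,
)

```text
t: 14.4
ee_pos: [0.4862, -0.1458, 0.0353]
eef_rot: [3.034, 0.815, 0.001]
ft_force: [-1.0, 0.1, -0.2]
opening: 0.0544
finger_force: 9.8
```

>>> step_arm(
  motion=[
    {"x":0,"y":0,"z":0.0012,"rx":0,"ry":0,"rz":0,"hand":0.045},
    {"x":0,"y":0,"z":0,"rx":0,"ry":0,"rz":0,"hand":0.045},
  ],
  grip_force=10,
)

```text
t: 14.65
ee_pos: [0.486, -0.1457, 0.0338]
eef_rot: [3.034, 0.815, -0.0]
ft_force: [0.6, -0.0, -0.5]
opening: 0.0542
finger_force: 9.8
```

>>> step_arm(
  motion=[
    {"x":0,"y":0,"z":0.0007,"rx":0,"ry":0,"rz":0,"hand":0.045},
    {"x":0,"y":0,"z":0,"rx":0,"ry":0,"rz":0,"hand":0.045},
  ],
  grip_force=10,
)

```text
t: 14.9
ee_pos: [0.4859, -0.1457, 0.033]
eef_rot: [-3.034, -0.815, 0.0]
ft_force: [-0.1, -0.9, -0.3]
opening: 0.0548
finger_force: 9.8
```

>>> step_arm(
  motion=[
    {"x":0,"y":0,"z":0,"rx":0,"ry":0,"rz":0,"hand":0.06},
    {"x":0,"y":0,"z":0,"rx":0,"ry":0,"rz":0,"hand":0.074},
    {"x":0,"y":0,"z":0,"rx":0,"ry":0,"rz":0,"hand":0.074},
    {"x":0,"y":0,"z":0,"rx":0,"ry":0,"rz":0,"hand":0.074},
    {"x":0,"y":0,"z":-0.01,"rx":0,"ry":0,"rz":0,"hand":0.074},
    {"x":0,"y":0,"z":-0.03,"rx":0,"ry":0,"rz":0,"hand":0.074},
    {"x":0,"y":0,"z":-0.04,"rx":0,"ry":0,"rz":0,"hand":0.074},
    {"x":0,"y":0,"z":-0.04,"rx":0,"ry":0,"rz":0,"hand":0.0},
    {"x":0.03,"y":0,"z":0,"rx":0,"ry":0,"rz":0,"hand":0.0},
    {"x":0.03,"y":0,"z":0,"rx":0,"ry":0,"rz":0,"hand":0.0},
    {"x":0,"y":0,"z":0,"rx":0,"ry":0,"rz":0,"hand":0.0},
    {"x":0,"y":0,"z":0,"rx":0,"ry":0,"rz":0,"hand":0.0},
  ],
  grip_force=10,
)

```text
t: 16.4
ee_pos: [0.5369, -0.1157, 0.1531]
eef_rot: [-3.034, -0.816, 0.002]
ft_force: [-1.0, -0.3, 0.1]
opening: 0.0276
finger_force: 0.0
```

Run:
```python
from h import *
st(); b=shot("side");a=shot("top")
cv2.imwrite("pics/c7.png",np.hstack([cv2.resize(b["frame"][120:230,290:400],None,fx=3.6,fy=3.6,interpolation=2),cv2.resize(a["frame"][110:220,250:360],None,fx=3.6,fy=3.6,interpolation=2)]))
```

```text
t 16.4 tray xyz [-1.000e-04 -2.390e-02  1.531e-01] f [-1.04 -0.26  0.08] open 0.0276
toolx ang 30.105426142990513 z [-1.2e-03 -1.0e-04 -1.0e+00] [-0.34  0.36  1.7  -0.    1.08  0.71]
```

View pics/c7.png

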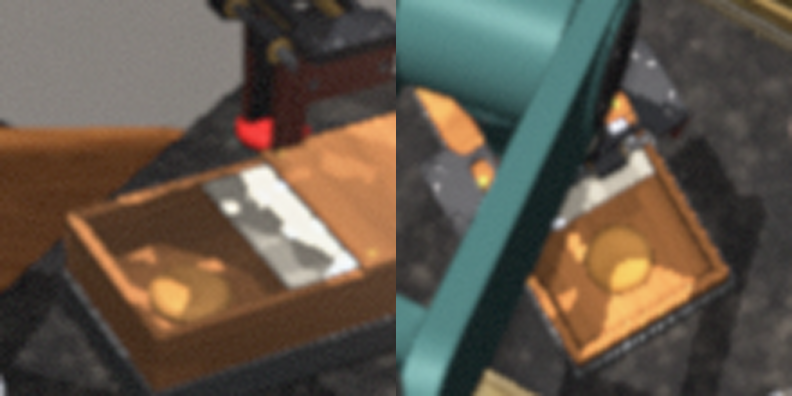

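The biscuit lies flat on the chest floor, at (190,295) in the side half and (620,258) in the top half, clear of the lid edge. Next I'll press on the strip and shut the lid.

>>> step_arm(
  motion=[
    {"x":0.008,"y":0,"z":0.03,"rx":0,"ry":0,"rz":0,"hand":0},
    {"x":0,"y":0,"z":0.03,"rx":0,"ry":0,"rz":0,"hand":0},
    {"x":0,"y":0,"z":0.0125,"rx":0,"ry":0,"rz":0,"hand":0},
    {"x":0,"y":0,"z":0.003,"rx":0,"ry":0,"rz":0,"hand":0},
    {"x":0,"y":0,"z":0,"rx":0,"ry":0,"rz":0,"hand":0},
    {"x":0,"y":0,"z":0.002,"rx":0,"ry":0,"rz":0,"hand":0},
    {"x":0,"y":0,"z":0.001,"rx":0,"ry":0,"rz":0,"hand":0},
    {"x":0,"y":0,"z":0,"rx":0,"ry":0,"rz":0,"hand":0},
  ],
  grip_force=10,
)

```text
t: 17.5
ee_pos: [0.5449, -0.1116, 0.0748]
eef_rot: [3.034, 0.815, 0.0]
ft_force: [0.2, -0.6, -0.2]
opening: 0.0003
finger_force: 0.0
```

>>> step_arm(
  motion=[
    {"x":0,"y":0,"z":0.0015,"rx":0,"ry":0,"rz":0,"hand":0},
    {"x":0,"y":0,"z":0,"rx":0,"ry":0,"rz":0,"hand":0},
  ],
  grip_force=10,
)

```text
t: 17.75
ee_pos: [0.545, -0.1117, 0.0732]
eef_rot: [3.034, 0.815, 0.0]
ft_force: [0.8, 0.1, 1.5]
opening: 0.0006
finger_force: 0.7
```

>>> step_arm(
  motion=[
    {"x":0,"y":0,"z":0.0017,"rx":0,"ry":0,"rz":0,"hand":0},
    {"x":0,"y":0,"z":0.001,"rx":0,"ry":0,"rz":0,"hand":0},
    {"x":0,"y":0,"z":0,"rx":0,"ry":0,"rz":0,"hand":0},
  ],
  grip_force=10,
)

```text
t: 18.12
ee_pos: [0.5451, -0.1117, 0.0711]
eef_rot: [3.034, 0.815, 0.001]
ft_force: [-1.8, 0.8, 8.3]
opening: 0.0003
finger_force: 4.6
```

>>> step_arm(
  motion=[
    {"x":0,"y":0,"z":0.0002,"rx":0,"ry":0,"rz":0,"hand":0},
    {"x":-0.003,"y":0,"z":0,"rx":0,"ry":0,"rz":0,"hand":0},
    {"x":-0.004,"y":0,"z":0,"rx":0,"ry":0,"rz":0,"hand":0},
    {"x":-0.005,"y":0,"z":0,"rx":0,"ry":0,"rz":0,"hand":0},
  ],
  grip_force=10,
)

```text
t: 18.62
ee_pos: [0.5362, -0.117, 0.0713]
eef_rot: [3.034, 0.814, 0.006]
ft_force: [2.0, 5.3, 8.3]
opening: 0.0001
finger_force: 4.2
```

>>> step_arm(
  motion=[
    {"x":-0.004,"y":0,"z":0.0006,"rx":0,"ry":0,"rz":0,"hand":0},
    {"x":-0.006,"y":0,"z":0,"rx":0,"ry":0,"rz":0,"hand":0},
    {"x":-0.006,"y":0,"z":0,"rx":0,"ry":0,"rz":0,"hand":0},
    {"x":-0.006,"y":0,"z":0,"rx":0,"ry":0,"rz":0,"hand":0},
    {"x":-0.006,"y":0,"z":0,"rx":0,"ry":0,"rz":0,"hand":0},
  ],
  grip_force=10,
)

```text
t: 19.25
ee_pos: [0.5118, -0.1311, 0.0707]
eef_rot: [3.034, 0.814, 0.006]
ft_force: [1.0, 4.6, 10.4]
opening: 0.0008
finger_force: 5.1
```

>>> step_arm(
  motion=[
    {"x":-0.006,"y":0,"z":0,"rx":0,"ry":0,"rz":0,"hand":0},
    {"x":-0.006,"y":0,"z":0,"rx":0,"ry":0,"rz":0,"hand":0},
    {"x":-0.006,"y":0,"z":0,"rx":0,"ry":0,"rz":0,"hand":0},
    {"x":-0.006,"y":0,"z":0,"rx":0,"ry":0,"rz":0,"hand":0},
  ],
  grip_force=10,
)

```text
t: 19.75
ee_pos: [0.491, -0.1432, 0.0707]
eef_rot: [3.034, 0.814, 0.005]
ft_force: [2.0, 5.2, 10.8]
opening: 0.0006
finger_force: 5.2
```

Run:
```python
from h import *
st(); b=shot("side"); a=tray
# lid -y edge: sample brightness along tray y at several x, z=.0715
ys=np.arange(-.134,.01,.002)
c,s=np.cos(yaw),np.sin(yaw)
for X in(-.045,.03,.045):
    P=np.array([[O[0]+X*s+y*c,O[1]-X*c+y*s,.0715] for y in ys]); q=np.round(proj(b,P)).astype(int)
    print(X,[int(b["frame"][v,u].min()) for u,v in q])
```

```text
t 19.75 tray xyz [ 0.0007 -0.0774  0.0707] f [ 2.02  5.24 10.79] open 0.0006
toolx ang 30.031032057485834 z [ 3.4e-03  5.0e-04 -1.0e+00] [-0.42  0.43  1.86  0.    0.85  0.62]
-0.045 [44, 44, 37, 30, 34, 34, 37, 32, 34, 35, 38, 36, 36, 34, 47, 75, 75, 111, 111, 127, 127, 146, 161, 110, 114, 127, 148, 148, 113, 114, 114, 109, 87, 50, 50, 33, 30, 30, 33, 33, 33, 34, 31, 52, 52, 54, 48, 48, 39, 35, 35, 28, 36, 41, 41, 46, 39, 39, 54, 50, 50, 51, 43, 76, 55, 46, 41, 41, 54, 49, 49, 44]
0.03 [58, 54, 49, 49, 44, 47, 52, 52, 47, 51, 49, 49, 41, 39, 57, 57, 90, 142, 152, 152, 153, 140, 140, 140, 136, 136, 139, 139, 136, 136, 135, 136, 137, 136, 136, 136, 128, 116, 116, 106, 125, 125, 156, 189, 243, 243, 245, 244, 244, 244, 244, 244, 244, 244, 243, 243, 243, 244, 243, 243, 243, 242, 243, 243, 242, 243, 243, 242, 243, 243, 244, 236]
0.045 [56, 49, 49, 48, 55, 58, 58, 58, 59, 56, 56, 48, 44, 42, 58, 58, 114, 143, 153, 153, 154, 156, 156, 155, 130, 117, 117, 117, 128, 123, 123, 113, 111, 110, 110, 112, 113, 106, 108, 107, 109, 104, 108, 125, 172, 172, 241, 244, 244, 244, 244, 244, 244, 244, 244, 243, 243, 243, 243, 243, 243, 243, 244, 244, 243, 243, 243, 243, 243, 244, 244, 241]
```

The lid follows: its edge is at about y -102, so roughly 32 mm still open. Continuing.

>>> step_arm(
  motion=[
    {"x":-0.006,"y":0,"z":0,"rx":0,"ry":0,"rz":0,"hand":0},
    {"x":-0.006,"y":0,"z":0,"rx":0,"ry":0,"rz":0,"hand":0},
    {"x":-0.006,"y":0,"z":0,"rx":0,"ry":0,"rz":0,"hand":0},
    {"x":-0.006,"y":0,"z":0,"rx":0,"ry":0,"rz":0,"hand":0},
  ],
  grip_force=10,
)

```text
t: 20.3
ee_pos: [0.4702, -0.1554, 0.0706]
eef_rot: [3.034, 0.814, 0.005]
ft_force: [1.6, 5.7, 11.0]
opening: 0.0005
finger_force: 5.3
```

>>> step_arm(
  motion=[
    {"x":-0.004,"y":0,"z":0,"rx":0,"ry":0,"rz":0,"hand":0},
    {"x":-0.003,"y":0,"z":0,"rx":0,"ry":0,"rz":0,"hand":0},
    {"x":-0.002,"y":0,"z":0,"rx":0,"ry":0,"rz":0,"hand":0},
  ],
  grip_force=10,
)

```text
t: 20.68
ee_pos: [0.4628, -0.1599, 0.0707]
eef_rot: [3.034, 0.813, 0.006]
ft_force: [4.6, 7.4, 9.8]
opening: 0.0006
finger_force: 5.2
```

>>> step_arm(
  motion=[
    {"x":-0.002,"y":0,"z":0,"rx":0,"ry":0,"rz":0,"hand":0},
    {"x":-0.002,"y":0,"z":0,"rx":0,"ry":0,"rz":0,"hand":0},
  ],
  grip_force=10,
)

```text
t: 20.92
ee_pos: [0.4605, -0.1623, 0.0709]
eef_rot: [3.033, 0.813, 0.009]
ft_force: [6.3, 5.1, 9.6]
opening: 0.0005
finger_force: 4.7
```

>>> step_arm(
  motion=[
    {"x":-0.001,"y":0,"z":0,"rx":0,"ry":0,"rz":0,"hand":0},
    {"x":0,"y":0,"z":-0.004,"rx":0,"ry":0,"rz":0,"hand":0},
    {"x":0,"y":0,"z":-0.03,"rx":0,"ry":0,"rz":0,"hand":0},
    {"x":0,"y":0,"z":-0.05,"rx":0,"ry":0,"rz":0,"hand":0},
    {"x":0,"y":0,"z":-0.05,"rx":0,"ry":0,"rz":0,"hand":0},
    {"x":-0.03,"y":-0.03,"z":-0.03,"rx":0,"ry":0,"rz":0,"hand":0},
    {"x":0,"y":0,"z":0,"rx":0,"ry":0,"rz":0,"hand":0},
  ],
  grip_force=10,
)

```text
t: 21.8
ee_pos: [0.4142, -0.1514, 0.2353]
eef_rot: [3.032, 0.814, 0.002]
ft_force: [0.4, -0.1, -0.0]
opening: 0.0006
finger_force: 0.0
```

Run:
```python
from h import *
st(); b=shot("side")
cv2.imwrite("pics/c8.png",cv2.resize(b["frame"][60:300,220:480],None,fx=3,fy=2.5,interpolation=2)[:600])
c,s=np.cos(yaw),np.sin(yaw); ys=np.arange(-.142,-.11,.001)
for X in(-.03,0,.03,.045):
    P=np.array([[O[0]+X*s+y*c,O[1]-X*c+y*s,.0735] for y in ys]); q=proj(b,P).astype(np.float32)
    v=cv2.remap(b["frame"].min(2),q[None,:,0],q[None,:,1],cv2.INTER_LINEAR)[0]
    print(X,v.tolist())
```

```text
t 21.8 tray xyz [-0.0307 -0.148   0.2353] f [ 0.45 -0.07 -0.01] open 0.0006
toolx ang 30.062748577803802 z [ 0.0017 -0.0014 -1.    ] [-0.51  0.11  1.82 -0.    1.21  0.54]
-0.03 [70, 78, 85, 93, 103, 118, 142, 167, 194, 217, 234, 237, 241, 243, 243, 242, 241, 238, 236, 234, 233, 232, 234, 235, 237, 239, 240, 242, 243, 244, 244, 244]
0 [64, 72, 78, 84, 95, 114, 135, 162, 192, 221, 232, 239, 243, 244, 244, 244, 242, 240, 238, 235, 234, 234, 234, 234, 234, 234, 235, 236, 237, 238, 239, 241]
0.03 [47, 50, 52, 56, 64, 74, 97, 123, 151, 180, 210, 227, 237, 245, 246, 246, 247, 246, 246, 246, 246, 246, 246, 246, 246, 245, 245, 245, 245, 245, 245, 246]
0.045 [50, 56, 61, 66, 74, 85, 103, 131, 161, 190, 214, 235, 239, 243, 245, 246, 246, 246, 247, 247, 246, 245, 245, 245, 245, 245, 245, 245, 246, 246, 246, 245]
```

View pics/c8.png

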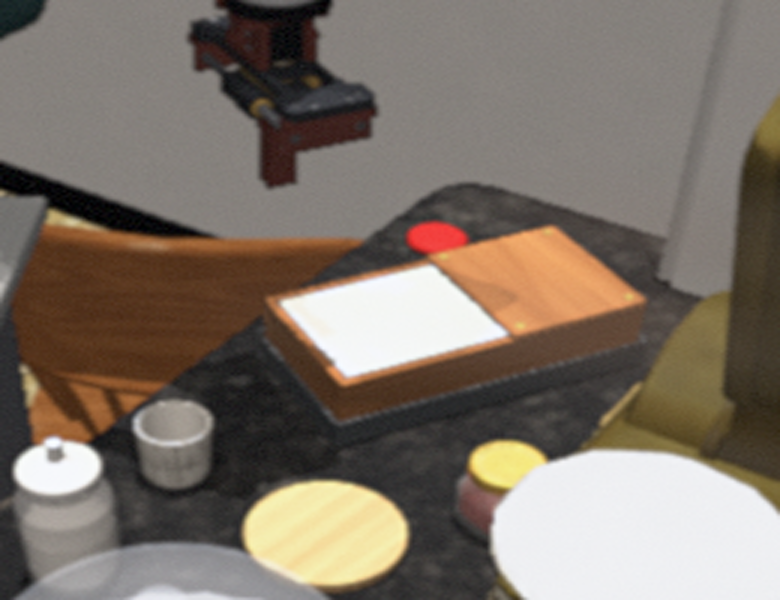

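The lid's white edge meets the sill at tray y of about -134 mm with no dark gap, so it is shut. The chest, cup and jars look undisturbed, and the arm is clear.

```bash
python3 -c "
from rig import manip
print(manip.close_job())"
```

```text
the job is handed in; nothing more can be done
None
```

The biscuit lies flat in the chest, the lid looks fully shut against the sill in the last picture, the highest press I read was about 12 N, and the job is handed in; no verdict came back.

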